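# Sweep the kiln shelf clear of spacers

## Robot

A 6-joint arm with a two-finger parallel gripper is mounted at the origin on the work surface. World frame = base frame: x ahead of the robot, y to its left, z up, the work surface at z = 0. Lengths are in m, angles in rad, forces in N, time in s.
With the tool pointing down it reaches from about 0.35 to 0.95 m from the base axis. Payload 17.4 kg.
Tool frame: the origin (TCP) lies midway between the tips of the shut fingers; the grasp point (between the pads) lies 19 mm behind it; z points along the fingers, x is the direction in which the jaws open and shut, and the axes are right-handed (so a half turn about z gives the same grasp; the last joint's range is limited). The gripper opens to 93 mm and grips with 3 to 60 N. Pads are 15 mm wide; open, the fingers measure 128 mm over their backs; the gripper's body (75 mm by 188 mm) begins 65 mm behind the grasp point.
Start: joints at [-0.038, 0.116, 1.442, -0, 1.584, -0.038], TCP at [0.675, -0, 0.219] pointing down, gripper open.
Joint ranges: [-2.83, 2.83], [-0.83, 2.19], [0.07, 2.5], [-1.14, 4.28], [0.01, 3], [-2.97, 2.97]. Speed limits (rad/s): [1.89, 1.89, 2.22, 3.14, 3.14, 3.14].

## Interface

Orientations are given as a unit quaternion [w, x, y, z].
In Python, from bench import manip gives the robot as it stands.
- The arm moves only by the tool jog_arm, never from a script. Its argument "targets" is a list of rows, each a list of 3 entries, a list of its own where there are three numbers: the turn, a rotation vector about the tool's x, y, z in units of 180 degrees (1.0 is 180 degrees), then the shift along the tool's x, y, z in units of 4 cm (1.0 is 4 cm), then the opening, from 0 (shut) to 1 (fully open). A call has exactly 8 rows; each row shifts and turns the commanded pose from where the row before left it, along the tool's axes as they then stand; what a row does not reach is not made up. A row lasts 1/12 s, in which the tool goes at most 41.7 mm and 7.16 degrees, less where a joint would pass 70% of its speed; a pose out of reach is approached as far as the arm can. A call with a number of a shift or a turn outside -1 to 1 is refused whole. A call with a gripper value outside its range is refused whole. The fingers move at their own pace and stop on an object; the grip force is fixed at half the most. Time passes only in rows, so rows that do not move let the fingers close, or fill a call up. It gives the time, the measured TCP pose, the force and the opening at its end, in the units of the state.
- manip.read_state(): the state, without advancing time (a new reading comes with each control period).
- manip.snapshot(name): name is "scene" or "side" or "wrist"; returns (picture, depth): 400x640x3 uint8, red, green, blue; 400x640 float32, m along the optical axis (not along the pixel's ray), 0 where there is no reading.
- manip.calibration(name): a dict with "mtx" (3x3 intrinsics, pixels), "T" (4x4, takes a point from camera to world coordinates). Camera axes: x right, y down, z forward; pixel columns grow to the right and rows downward; lengths in m; the calibration is good to about 2 mm. A picture is of the moment at which its call begins: read the wrist's pose just before it. calibration takes no time and is no camera call; for the wrist camera it gives the pose at the moment of the call.
- manip.job_done(): hands the job in, once; it reports no verdict.
The state is a dict: "time": time; "joint_pos": joint angles; "joint_velocities": joint speeds; "effort": joint torques, N m; "eef_pos": TCP position; "tool_rot": TCP orientation; "wrist_force": force on the tool from outside, world axes, zero at the start; "torque": the same for the moment, N m; "finger_gap": opening from 0.0 (shut) to 1.0 (fully open).
Only numpy, scipy, OpenCV 4.12 (cv2) and the standard library are available. Lean on these libraries where they do the work, as an engineer would, in place of code of your own. Each camera call takes 0.05 s, during which the arm holds its last target. There are 200 camera calls.

## Task

Clear the three low clay spacers off the kiln shelf: with the fingertips, push them along the shelf and over its end into the metal catch tray, so that all three finish lying in the tray. Only push them, never pick them up or lift them; leave the two small cups and the tall kiln post standing where they are.

Things in the scene. Friction and masses are not known exactly. Their poses are not given: they have to be found in the camera images.
- kiln_shelf: Flat stone-coloured slab, 250 mm along its x, 340 mm along its y, no rim, top face 45 mm above the table. Fixed, turned a few degrees. Origin on the table under its centre. Cups and post stand in a row along its y axis, within 5 mm of it; the spacers lie 77 to 95 mm either side of that axis, two on one side (100 mm or more apart), one on the other. They drift aside if pushed off-centre.
- catch_tray: Empty open-topped aluminium tray, 260 mm along its x, 150 mm along its y, 35 mm high (its rim is 10 mm lower than the shelf's top), walls and floor 4 mm thick. Fixed on the table against one short end of the kiln shelf (its +y or its -y end, with 3 mm between), parallel to it. Origin at the centre of its underside. A lower stack (about 30 mm) of spare shelf pieces lies at the other end.
- round_center (a point): Centre (9 mm above its underside) of the round low clay spacer: a disc 36 mm in diameter, 18 mm thick, about 40 g.
- square_center (a point): Centre (9 mm above its underside) of the square low clay spacer: 34 x 34 mm, 18 mm thick, about 40 g.
- hex_center (a point): Centre (9 mm above its underside) of the six-sided low clay spacer: 40 mm across its corners, 18 mm thick, about 40 g.
- round_spacer: The round spacer, the same piece; origin at the centre of its underside.
- square_spacer: The square spacer, the same piece; origin at the centre of its underside.
- hex_spacer: The six-sided spacer, the same piece; origin at the centre of its underside.
- cup_a_center (a point): Centre (half-way up) of a small pale unglazed cup on the shelf, 58 mm across the rim, 55 mm high, loose, to be left alone. Its z is up.
- cup_b_center (a point): Centre (half-way up) of a second cup, like the first.
- kiln_post_center (a point): Centre (half-way up) of the tall square clay post on the shelf, 32 x 32 mm, 55 mm high, loose, to be left alone. Its z is up.

How it is judged:
At the end, for the whole second after the job is handed in: All three spacers lie at rest in the catch tray: centres between its walls and less than 40 mm above its underside. Both cups and the tall post stand upright (within 0.2 rad) within 15 mm of where they started (x of round_center in the frame of catch_tray between -0.126 and 0.126 m and y of round_center in the frame of catch_tray between -0.071 and 0.071 m and z of each of round_center, square_center, hex_center in the frame of catch_tray below 0.04 m and linear speed of each of round_spacer, square_spacer, hex_spacer below 0.02 m/s and x of square_center in the frame of catch_tray between -0.126 and 0.126 m and y of square_center in the frame of catch_tray between -0.071 and 0.071 m and x of hex_center in the frame of catch_tray between -0.126 and 0.126 m and y of hex_center in the frame of catch_tray between -0.071 and 0.071 m and distance of each of cup_a_center, cup_b_center, kiln_post_center from where it was at the start of the episode below 0.015 m and angle between each of cup_a_center, cup_b_center, kiln_post_center's own z axis and vertical below 0.2 rad); the robot touches nothing.
It fails at once if a spacer is lifted (its centre more than 72 mm above the table; 54 mm when it lies on the shelf) (height (world z) of any of round_center, square_center, hex_center above 0.072 m).
It fails at once if a cup or the tall post is knocked over or shoved (tilted over 0.3 rad, or moved over 25 mm) ((distance of cup_a_center from where it was at the start of the episode above 0.025 m or angle between cup_a_center's own z axis and vertical above 0.3 rad) or (distance of cup_b_center from where it was at the start of the episode above 0.025 m or angle between cup_b_center's own z axis and vertical above 0.3 rad) or (distance of kiln_post_center from where it was at the start of the episode above 0.025 m or angle between kiln_post_center's own z axis and vertical above 0.3 rad)).
It also fails if it takes over 70 s, if anything falls off the work surface, if the arm or the gripper's body presses on something with over 40 N, if the wrist force passes 120 N, or if a joint passes its speed limit or range.

## Working session

There is one attempt and no reset: what is moved stays moved. The work goes in short steps, Python scripts to look and compute and a tool call to move; the robot and the scene stay as the last step left them, time stands still between calls to the robot, and variables do not carry over. Pictures are saved under pics/ and viewed, about 8 in all and at most 12, crops included, and the job is handed in when it is done.

Besides the shell and the picture viewer there is one more tool, called after "Emit:" by a JSON object that holds its "method" and its "body", one argument or row to a line. jog_arm: Moves the arm, as the interface text tells. Shifts and turns lie within -1 to 1; 1 stands for 4 cm of shift or 180 degrees of turn. Its arguments: {"type":"object","properties":{"targets":{"type":"array","items":{"type":"array"}}},"required":["targets"]}

```bash
mkdir -p pics; cat > h.py <<'E'
import numpy as np, cv2
from bench import manip
def snap(n,f=None):
    c=manip.calibration(n); p,d=manip.snapshot(n)
    if f: cv2.imwrite('pics/'+f,cv2.cvtColor(p,cv2.COLOR_RGB2BGR)); np.savez('pics/'+f[:-4]+'.npz',p=p,d=d,K=c['mtx'],T=c['T'])
    return p,d,np.array(c['mtx']),np.array(c['T'])
def ray(u,v,K,T,z):
    r=T[:3,:3]@np.linalg.inv(K)@np.array([u,v,1.]); o=T[:3,3]
    return o+r*(z-o[2])/r[2]
def cloud(d,K,T):
    v,u=np.mgrid[:d.shape[0],:d.shape[1]]
    P=np.stack([(u-K[0,2])/K[0,0]*d,(v-K[1,2])/K[1,1]*d,d],-1)
    return P@T[:3,:3].T+T[:3,3]
E
python3 - <<'E'
from h import *
s=manip.read_state(); print(s)
for n in('scene','side','wrist'):
    p,d,K,T=snap(n,n+'0.png'); print(n,K.round(1).tolist(),T.round(3).tolist())
E
```

```text
{'time': 0.0, 'joint_pos': array([-3.78174216e-02,  1.16508694e-01,  1.44226797e+00,  3.94721197e-06,
        1.58402921e+00, -3.78017333e-02]), 'joint_velocities': array([ 0.00079727, -0.00063826, -0.00156588, -0.00077033,  0.00123008,
       -0.00079169]), 'effort': array([-2.39607485e-03, -7.21266031e+01, -6.22611737e+01,  7.77577632e-02,
        2.38535833e-02, -2.17692599e-05]), 'eef_pos': array([ 6.74786736e-01, -1.14271204e-05,  2.17888198e-01]), 'tool_rot': array([-2.49023243e-05,  9.99999816e-01, -7.81923915e-06, -6.06104042e-04]), 'wrist_force': array([0.25279294, 0.519302  , 0.75626721]), 'torque': array([ 0.01855409, -0.0332745 , -0.02312417]), 'finger_gap': 0.9994221719636995}
scene [[372.7, 0.0, 322.4], [0.0, 372.7, 199.7], [0.0, 0.0, 1.0]] [[0.641, 0.521, -0.564, 0.988], [0.768, -0.446, 0.46, -0.345], [-0.011, -0.728, -0.686, 0.597], [0.0, 0.0, 0.0, 1.0]]
side [[382.1, 0.0, 315.6], [0.0, 382.1, 196.1], [0.0, 0.0, 1.0]] [[-0.68, -0.401, 0.614, 0.142], [-0.733, 0.349, -0.584, 0.404], [0.02, -0.847, -0.531, 0.431], [0.0, 0.0, 0.0, 1.0]]
wrist [[309.4, 0.0, 319.0], [0.0, 309.4, 200.6], [0.0, 0.0, 1.0]] [[1.0, -0.001, -0.001, 0.675], [-0.001, -0.971, -0.238, 0.066], [-0.001, 0.238, -0.971, 0.384], [0.0, 0.0, 0.0, 1.0]]
```

View pics/scene0.png

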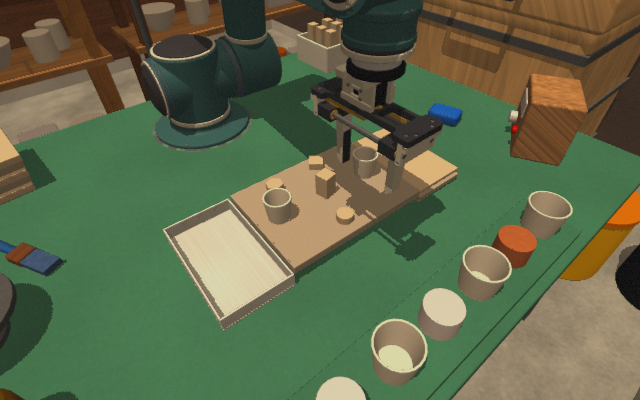

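View pics/side0.png

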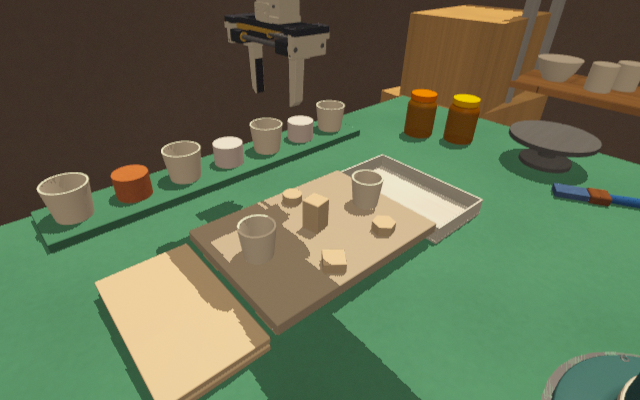

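The scene view shows the tray at the shelf's near (-y) end (~230,260 px) with a cup at (277,205), the post at (325,182) and a second cup at (365,160). The side view shows the round spacer at (291,197), hex at (384,226) and square at (334,261). Next I measure them from the depth.

```bash
python3 - <<'E'
from h import *
for n in('scene','side','wrist'):
    z=np.load(f'pics/{n}0.npz'); P=cloud(z['d'],z['K'],z['T']); ok=(z['d']>0)&(P[...,0]>.4)&(P[...,0]<1)&(abs(P[...,1])<.5)
    print(n)
    for lo,hi in((.057,.07),(.085,.108),(.038,.052),(.029,.0365)):
        m=(ok&(P[...,2]>lo)&(P[...,2]<hi)).astype(np.uint8)
        k,l,st,c=cv2.connectedComponentsWithStats(m)
        for i in range(1,k):
            if st[i,4]<25: continue
            Q=P[l==i]; r=cv2.minAreaRect((Q[:,:2]*1000).astype(np.float32))
            print(lo,'px',c[i].round(),st[i,4],'med',np.median(Q,0).round(4),'rect',np.round(r[0],1),np.round(r[1],1),round(r[2],1))
E
```

```text
scene
0.057 px [316. 160.] 145 med [0.4335 0.0895 0.0623] rect [430.6  91.3] [31.1 36.8] 51.1
0.057 px [364. 171.] 80 med [0.5406 0.1428 0.0641] rect [536.6 147.5] [46.2 17.8] 46.9
0.057 px [274. 183.] 156 med [ 0.4385 -0.031   0.0626] rect [436.2 -31.4] [35.1 36.6] 72.7
0.057 px [325. 190.] 86 med [0.5334 0.0332 0.0637] rect [529.6  39.9] [41.8 21.9] 55.9
0.057 px [550. 205.] 221 med [0.8601 0.3593 0.0641] rect [861.9 352.2] [65.3 27.5] 8.7
0.057 px [277. 203.] 62 med [ 0.4943 -0.0632  0.065 ] rect [496.7 -63.8] [30.9  8.6] 60.2
0.057 px [541. 220.] 193 med [0.8728 0.2983 0.0637] rect [869.8 307.2] [73.2 31.9] 10.4
0.057 px [345. 213.] 202 med [0.6078 0.0224 0.0626] rect [607.   24.1] [33.7 34.6] 20.1
0.057 px [279. 217.] 90 med [ 0.5331 -0.0868  0.0639] rect [528.3 -81.7] [46.9 17.7] 62.4
0.057 px [516. 240.] 936 med [0.8676 0.2145 0.0677] rect [866.4 219.4] [67.5 68. ] 45.6
0.057 px [488. 261.] 255 med [0.8586 0.1383 0.0635] rect [861.  130.1] [67.2 33.2] 13.8
0.057 px [478. 283.] 171 med [0.8766 0.0778 0.0642] rect [873.4  85.5] [69.5 24. ] 17.8
0.057 px [444. 308.] 1402 med [ 0.
[... 10520 characters left out ...]
69.  88.] 128 med [0.8333 0.1044 0.0329] rect [838.6 106.1] [15.9 56.6] 9.7
0.029 px [291. 100.] 33 med [0.6441 0.0923 0.0317] rect [644.  92.] [32.7  0.3] 88.0
0.029 px [290. 168.] 37 med [0.6414 0.0185 0.0322] rect [641.3  18.1] [41.9  0.3] 88.0
0.029 px [463. 174.] 167 med [0.8344 0.0141 0.033 ] rect [842.6   9.7] [62.9 22.3] 67.2
0.029 px [289. 238.] 30 med [ 0.6382 -0.0655  0.0327] rect [638.2 -65.7] [39.4  0.1] 87.8
0.029 px [466. 248.] 67 med [ 0.8503 -0.078   0.033 ] rect [854.9 -78.7] [32.3  5. ] 18.2
0.029 px [290. 322.] 111 med [ 0.6371 -0.1794  0.0344] rect [ 637.  -181.9] [50.5  3.7] 87.8
0.029 px [443. 335.] 48 med [ 0.8362 -0.1998  0.0325] rect [ 835.4 -201.4] [17.1  2.3] 56.8
```

View pics/wrist0.png

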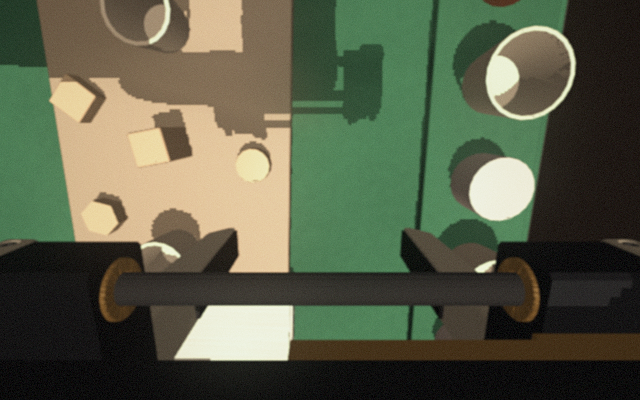

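The three views agree to within about 2 mm, and the tops sit at z = 0.0625, 18 mm above the shelf. In the shelf frame (yaw −2.1°, centre 0.520, 0.046) the positions (sx, sy) are:
- **Round:** (85, −18) mm
- **Hex:** (−81, −81) mm
- **Square:** (−92, 43) mm
- **Shelf end:** sy = −170 mm

The wrist image shows the round spacer at (252,165), square at (75,98) and hex at (103,215). I'll yaw the tool to the shelf so that tool +y is the push direction, and use a gap of about 18 mm as a cradle.

Emit:
{"method": "jog_arm", "body": {
  "targets": [
    [[0,0,0.0117],[0,0,0],0.19],
    [[0,0,0],[-0.3,-0.28,0.49],0.19],
    [[0,0,0],[-0.3,-0.28,0.49],0.19],
    [[0,0,0],[-0.3,-0.28,0.49],0.19],
    [[0,0,0],[-0.3,-0.28,0.49],0.19],
    [[0,0,0],[-0.3,-0.28,0.49],0.19],
    [[0,0,0],[-0.3,-0.28,0.49],0.19],
    [[0,0,0],[0,0,0],0.19]
  ]
}}

```text
time: 0.82
eef_pos: [0.6024, 0.0712, 0.0968]
tool_rot: [0.0, 1.0, -0.018, -0.003]
wrist_force: [0.3, -0.2, -0.7]
finger_gap: 0.478
```

```bash
cat >> h.py <<'E'
from scipy.spatial.transform import Rotation as R
A=np.array([[.9993,-.037],[.037,.9993]]); C=np.array([.520,.046])
def S(p): return (A@(np.array(p)[:2]-C)*1000).round(1)
def st():
    s=manip.read_state(); q=s['tool_rot']; M=R.from_quat(np.r_[q[1:],q[0]]).as_matrix()
    print('t',round(s['time'],2),'S',S(s['eef_pos']),'z',s['eef_pos'][2].round(4),'gap',round(s['finger_gap']*93,1),'toolx',M[:,0].round(3),'z',M[:,2].round(3),'F',s['wrist_force'].round(1))
E
python3 -c "from h import *; st()"
```

```text
t 0.82 S [81.4 28.2] z 0.0968 gap 44.5 toolx [ 0.999 -0.036 -0.006] z [-0.006 -0.    -1.   ] F [ 0.3 -0.2 -0.7]
```

Emit:
{"method": "jog_arm", "body": {
  "targets": [
    [[0,0,0],[0.09,0,0],0.19],
    [[0,0,0],[0,0,0.2],0.19],
    [[0,0,0],[0,0,0.25],0.19],
    [[0,0,0],[0,0,0.25],0.19],
    [[0,0,0],[0,0,0.25],0.19],
    [[0,0,0],[0,0,0.18],0.19],
    [[0,0,0],[0,0,0],0.19],
    [[0,0,0],[0,0,0],0.19]
  ]
}}

```text
time: 1.48
eef_pos: [0.6089, 0.0695, 0.0553]
tool_rot: [0.0, 1.0, -0.018, -0.0]
wrist_force: [-0.5, 0.8, 0.6]
finger_gap: 0.192
```

```bash
python3 -c "
from h import *
st(); p,d,K,T=snap('scene','scene1.png'); cv2.imwrite('pics/c1.png',cv2.resize(cv2.cvtColor(p[100:300,160:460],cv2.COLOR_RGB2BGR),None,fx=2.5,fy=2.5))"
```

```text
t 1.48 S [88.  26.8] z 0.0553 gap 17.8 toolx [ 0.999 -0.037 -0.001] z [-0.001 -0.    -1.   ] F [-0.5  0.8  0.6]
```

View pics/c1.png

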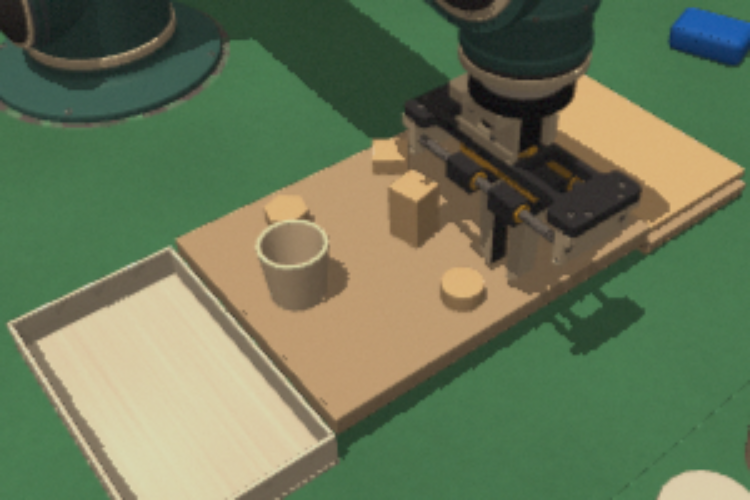

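The fingers stand behind the round spacer (disc at 460,288 in the crop), lined up and clear of the post. I'll trim the position and start pushing.

Emit:
{"method": "jog_arm", "body": {
  "targets": [
    [[0,0,0],[-0.07,0,0.07],0.19],
    [[0,0,0],[0,0,0],0.19],
    [[0,0,0],[0,0.15,0],0.19],
    [[0,0,0],[0,0.15,0],0.19],
    [[0,0,0],[0,0.15,0],0.19],
    [[0,0,0],[0,0.15,0],0.19],
    [[0,0,0],[0,0.15,0],0.19],
    [[0,0,0],[0,0.15,0],0.19]
  ]
}}

```text
time: 2.2
eef_pos: [0.605, 0.033, 0.0531]
tool_rot: [-0.0, 1.0, -0.019, 0.0]
wrist_force: [0.9, 0.8, -0.3]
finger_gap: 0.19
```

```bash
cat >> h.py <<'E'
def look(names=('scene','side')):
    for n in names:
        p,d,K,T=snap(n); P=cloud(d,K,T); s=(P[...,:2]-C)@A.T*1000
        for lo,hi in((.0585,.068),(.09,.108),(.008,.031)):
            m=((d>0)&(abs(s[...,0])<122)&(s[...,1]>-316)&(s[...,1]<165)&(P[...,2]>lo)&(P[...,2]<hi))
            if hi==.031: m&=(s[...,1]<-180)
            k,l,q,c=cv2.connectedComponentsWithStats(m.astype(np.uint8))
            for i in range(1,k):
                if q[i,4]>50: print(n,lo,q[i,4],np.round(cv2.minAreaRect(s[l==i].astype(np.float32))[0],1),'z',np.median(P[l==i][:,2]).round(4),np.round(np.ptp(s[l==i],axis=0)))
E
python3 -c "
from h import *
st();look()"
```

```text
t 2.2 S [85.4 -9.8] z 0.0531 gap 17.6 toolx [ 0.999 -0.037  0.   ] z [ 0.  0. -1.] F [ 0.9  0.8 -0.3]
scene 0.0585 152 [-80.1 -81. ] z 0.0626 [37. 36.]
scene 0.0585 65 [ 9.5 -5.7] z 0.0637 [31. 37.]
scene 0.0585 258 [ 87.4 -26.1] z 0.0627 [45. 52.]
scene 0.0585 70 [  12.6 -127.9] z 0.0632 [30. 41.]
scene 0.09 85 [ 14.5 122.6] z 0.0973 [38. 45.]
scene 0.09 70 [  2.3 -11.6] z 0.0983 [32. 14.]
scene 0.09 294 [  -1.4 -119.9] z 0.0973 [57. 57.]
scene 0.09 69 [108.4 -12.7] z 0.0986 [16. 19.]
side 0.0585 114 [ 74.5 -26.4] z 0.062 [34. 51.]
side 0.0585 114 [ -12.9 -107.2] z 0.063 [42. 35.]
side 0.0585 122 [-9.8  7. ] z 0.0631 [31. 35.]
side 0.0585 261 [-80.7 -81.7] z 0.0617 [38. 37.]
side 0.0585 149 [-14.7 121.6] z 0.0634 [33. 43.]
side 0.0585 394 [-92.1  42.7] z 0.0618 [46. 45.]
side 0.09 218 [84.4 -9. ] z 0.0991 [52. 19.]
side 0.09 332 [  -4.3 -119.7] z 0.096 [57. 57.]
side 0.09 317 [-1.6  0.9] z 0.0985 [36. 37.]
side 0.09 511 [ -1.5 113.9] z 0.0967 [57. 56.]
```

Emit:
{"method": "jog_arm", "body": {
  "targets": [
    [[0,0,0],[0,0.2,0.03],0.19],
    [[0,0,0],[0,0.2,0],0.19],
    [[0,0,0],[0,0.2,0],0.19],
    [[0,0,0],[0,0.2,0],0.19],
    [[0,0,0],[0,0.2,0],0.19],
    [[0,0,0],[0,0.2,0],0.19],
    [[0,0,0],[0,0.2,0],0.19],
    [[0,0,0],[0,0.1,0],0.19]
  ]
}}

```text
time: 2.97
eef_pos: [0.6027, -0.0274, 0.0518]
tool_rot: [0.0, 1.0, -0.019, -0.0]
wrist_force: [0.4, 1.0, -0.1]
finger_gap: 0.19
```

```bash
python3 -c "
from h import *
st();look(['scene'])"
```

```text
t 2.97 S [ 85.4 -70.2] z 0.0518 gap 17.6 toolx [ 0.999 -0.037 -0.   ] z [-0. -0. -1.] F [ 0.4  1.  -0.1]
scene 0.0585 59 [ 13. 102.] z 0.0636 [35. 37.]
scene 0.0585 150 [-80.  -80.6] z 0.0626 [36. 38.]
scene 0.0585 69 [  12.3 -127.1] z 0.0636 [29. 43.]
scene 0.0585 277 [ 88.6 -88. ] z 0.0626 [48. 50.]
scene 0.09 231 [  0.  113.3] z 0.097 [57. 58.]
scene 0.09 293 [  -1.4 -120.2] z 0.0974 [58. 56.]
scene 0.09 58 [106.8 -76.2] z 0.0974 [17. 14.]
```

Emit:
{"method": "jog_arm", "body": {
  "targets": [
    [[0,0,0],[0,0.2,0],0.19],
    [[0,0,0],[0,0.2,0],0.19],
    [[0,0,0],[0,0.2,0],0.19],
    [[0,0,0],[0,0.2,0],0.19],
    [[0,0,0],[0,0.2,0],0.19],
    [[0,0,0],[0,0.2,0],0.19],
    [[0,0,0],[0,0.2,0],0.19],
    [[0,0,0],[0,0.1,0],0.19]
  ]
}}

```text
time: 3.68
eef_pos: [0.6005, -0.0873, 0.0518]
tool_rot: [0.0, 1.0, -0.019, -0.0]
wrist_force: [-0.2, -0.5, 0.1]
finger_gap: 0.19
```

Emit:
{"method": "jog_arm", "body": {
  "targets": [
    [[0,0,0],[0,0.2,0],0.19],
    [[0,0,0],[0,0.2,0],0.19],
    [[0,0,0],[0,0.2,0],0.19],
    [[0,0,0],[0,0.2,0],0.19],
    [[0,0,0],[0,0.2,0],0.19],
    [[0,0,0],[0,0.2,0],0.19],
    [[0,0,0],[0,0.2,0],0.19],
    [[0,0,0],[0,0.1,0],0.19]
  ]
}}

```text
time: 4.35
eef_pos: [0.5983, -0.1473, 0.0518]
tool_rot: [0.0, 1.0, -0.019, -0.0]
wrist_force: [-0.4, -0.0, 0.0]
finger_gap: 0.192
```

```bash
python3 -c "
from h import *
st();look(['scene','side'])"
```

```text
t 4.35 S [  85.4 -190.2] z 0.0518 gap 17.8 toolx [ 0.999 -0.037 -0.   ] z [-0. -0. -1.] F [-0.4 -0.   0. ]
scene 0.0585 137 [-91.6  42. ] z 0.0622 [44. 45.]
scene 0.0585 59 [ 12.7 102.1] z 0.0628 [34. 37.]
scene 0.0585 66 [ 9.3 -5.6] z 0.0632 [30. 36.]
scene 0.09 233 [ -0.3 112.6] z 0.097 [57. 56.]
scene 0.09 211 [ 0.5 -0.6] z 0.0992 [38. 37.]
scene 0.09 84 [  10.7 -103.6] z 0.098 [38. 31.]
scene 0.008 314 [  87.9 -214.6] z 0.0214 [37. 35.]
side 0.0585 103 [ -13.  -106.9] z 0.0634 [41. 36.]
side 0.0585 120 [-9.5  7.2] z 0.0634 [32. 36.]
side 0.0585 263 [-80.6 -81.4] z 0.0617 [39. 38.]
side 0.0585 148 [-14.6 121.6] z 0.0632 [33. 43.]
side 0.0585 392 [-92.9  43.1] z 0.0618 [45. 44.]
side 0.09 92 [  98.4 -185.7] z 0.0988 [18. 19.]
side 0.09 95 [  62.7 -186.3] z 0.0989 [18. 21.]
side 0.09 329 [  -4.1 -120. ] z 0.0961 [57. 57.]
side 0.09 319 [-1.7  0.6] z 0.0983 [36. 36.]
side 0.09 513 [ -1.9 113.2] z 0.0967 [58. 56.]
```

The round spacer is flat in the tray at (88, −215), top at 21 mm. I lift and cross over to the hex.

Emit:
{"method": "jog_arm", "body": {
  "targets": [
    [[0,0,0],[0,0,-0.7],0.19],
    [[0,0,0],[0,0,-0.8],0.19],
    [[0,0,0],[0,0,-0.8],0.19],
    [[0,0,0],[-0.6,-0.53,0],0.19],
    [[0,0,0],[-0.6,-0.53,0],0.19],
    [[0,0,0],[-0.6,-0.53,0],0.19],
    [[0,0,0],[-0.6,-0.53,0],0.19],
    [[0,0,0],[-0.6,-0.53,0],0.19]
  ]
}}

```text
time: 5.12
eef_pos: [0.4811, -0.0347, 0.1437]
tool_rot: [-0.0, 1.0, -0.018, 0.0]
wrist_force: [-0.3, -1.1, 0.4]
finger_gap: 0.19
```

Emit:
{"method": "jog_arm", "body": {
  "targets": [
    [[0,0,0],[-0.6,-0.53,0],0.19],
    [[0,0,0],[-0.56,-0.53,0],0.19],
    [[0,0,0],[0,0,0],0.19],
    [[0,0,0],[0,0,0],0.19],
    [[0,0,0],[0,0,0],0.19],
    [[0,0,0],[0,0,0],0.19],
    [[0,0,0],[0,0,0],0.19],
    [[0,0,0],[0,0,0],0.19]
  ]
}}

```text
time: 5.78
eef_pos: [0.4379, 0.0079, 0.1436]
tool_rot: [-0.0, 1.0, -0.019, -0.0]
wrist_force: [0.6, -0.3, -0.3]
finger_gap: 0.189
```

```bash
python3 -c "
from h import *
st()"
```

```text
t 5.78 S [-80.7 -41.1] z 0.1436 gap 17.6 toolx [ 0.999 -0.038 -0.001] z [-0.001  0.    -1.   ] F [ 0.6 -0.3 -0.3]
```

Emit:
{"method": "jog_arm", "body": {
  "targets": [
    [[0,0,0],[0,0,0.4],0.19],
    [[0,0,0],[0,0,0.5],0.19],
    [[0,0,0],[0,0,0.5],0.19],
    [[0,0,0],[0,0,0.4],0.19],
    [[0,0,0],[0,0,0.3],0.19],
    [[0,0,0],[0,0,0.19],0.19],
    [[0,0,0],[0,0,0],0.19],
    [[0,0,0],[0,0,0],0.19]
  ]
}}

```text
time: 6.45
eef_pos: [0.4378, 0.0082, 0.0526]
tool_rot: [-0.0, 1.0, -0.018, -0.0]
wrist_force: [-0.3, 0.1, 0.2]
finger_gap: 0.19
```

```bash
python3 -c "
from h import *
st();look(['side'])"
```

```text
t 6.45 S [-80.8 -40.8] z 0.0526 gap 17.7 toolx [ 0.999 -0.037 -0.   ] z [-0.  0. -1.] F [-0.3  0.1  0.2]
side 0.0585 127 [-10.    7.2] z 0.0634 [32. 36.]
side 0.0585 121 [-88.5 -87.5] z 0.0619 [28. 33.]
side 0.0585 66 [-68.8 -36.5] z 0.0638 [15. 18.]
side 0.0585 58 [-100.9  -36.6] z 0.064 [16. 18.]
side 0.0585 144 [-15.1 121.7] z 0.0633 [32. 43.]
side 0.0585 391 [-92.4  42.8] z 0.0618 [45. 45.]
side 0.09 319 [-1.3  1. ] z 0.0985 [37. 37.]
side 0.09 139 [-67.9 -36.4] z 0.0992 [17. 19.]
side 0.09 146 [-102.1  -36.5] z 0.0988 [18. 20.]
side 0.09 516 [ -1.9 113.3] z 0.0966 [57. 56.]
```

Emit:
{"method": "jog_arm", "body": {
  "targets": [
    [[0,0,0],[0,0.1,0.02],0.19],
    [[0,0,0],[0,0.12,0],0.19],
    [[0,0,0],[0,0.15,0],0.19],
    [[0,0,0],[0,0.2,0],0.19],
    [[0,0,0],[0,0.2,0],0.19],
    [[0,0,0],[0,0.2,0],0.19],
    [[0,0,0],[0,0.2,0],0.19],
    [[0,0,0],[0,0.1,0],0.19]
  ]
}}

```text
time: 7.17
eef_pos: [0.4356, -0.0436, 0.0514]
tool_rot: [0.0, 1.0, -0.019, -0.0]
wrist_force: [-0.8, 0.7, 1.2]
finger_gap: 0.19
```

```bash
python3 -c "
from h import *
st();look(['scene','side'])"
```

```text
t 7.17 S [-81.  -92.7] z 0.0514 gap 17.7 toolx [ 0.999 -0.038 -0.   ] z [-0. -0. -1.] F [-0.8  0.7  1.2]
scene 0.0585 138 [-91.4  42.1] z 0.0624 [43. 44.]
scene 0.0585 60 [ 12.6 101.3] z 0.0638 [34. 36.]
scene 0.0585 177 [ -84.6 -116.3] z 0.0627 [41. 45.]
scene 0.0585 64 [ 9.6 -6.2] z 0.0634 [30. 36.]
scene 0.0585 70 [  12.1 -127.3] z 0.0625 [30. 42.]
scene 0.09 232 [-1.000e-01  1.134e+02] z 0.0969 [57. 57.]
scene 0.09 211 [ 0.8 -0. ] z 0.0991 [37. 37.]
scene 0.09 288 [  -2.1 -120.3] z 0.0977 [59. 56.]
scene 0.008 312 [  87.5 -213.6] z 0.0212 [38. 35.]
side 0.0585 101 [ -11.1 -103.1] z 0.0631 [42. 26.]
side 0.0585 82 [ -68.9 -102.4] z 0.0621 [19. 42.]
side 0.0585 96 [ -95.9 -108.6] z 0.0621 [21. 53.]
side 0.0585 125 [-9.7  6.8] z 0.0633 [31. 36.]
side 0.0585 140 [-14.8 121.4] z 0.0631 [32. 43.]
side 0.0585 388 [-92.3  42.7] z 0.0618 [44. 46.]
side 0.09 179 [  -0.7 -106.9] z 0.0961 [55. 38.]
side 0.09 318 [-1.1  0.4] z 0.0984 [37. 37.]
side 0.09 131 [-64.6 -91.5] z 0.0995 [17. 19.]
side 0.09 134 [-102.4  -88.4] z 0.0986 [18. 19.]
side 0.09 520 [ -1.2 113.5] z 0.0967 [57. 57.]
```

Emit:
{"method": "jog_arm", "body": {
  "targets": [
    [[0,0,0],[0,0.2,0],0.19],
    [[0,0,0],[0,0.2,0],0.19],
    [[0,0,0],[0,0.2,0],0.19],
    [[0,0,0],[0,0.2,0],0.19],
    [[0,0,0],[0,0.2,0],0.19],
    [[0,0,0],[0,0.2,0],0.19],
    [[0,0,0],[0,0.2,0],0.19],
    [[0,0,0],[0,0.2,0],0.19]
  ]
}}

```text
time: 7.93
eef_pos: [0.4333, -0.1073, 0.0515]
tool_rot: [0.0, 1.0, -0.018, 0.0]
wrist_force: [0.1, 0.3, -0.2]
finger_gap: 0.192
```

Emit:
{"method": "jog_arm", "body": {
  "targets": [
    [[0,0,0],[0,0.2,0],0.19],
    [[0,0,0],[0,0.2,0],0.19],
    [[0,0,0],[0,0.2,0],0.19],
    [[0,0,0],[0,0.2,0],0.19],
    [[0,0,0],[0,0.15,0],0.19],
    [[0,0,0],[0,0,0],0.19],
    [[0,0,0],[0,0,0],0.19],
    [[0,0,0],[0,0,0],0.19]
  ]
}}

```text
time: 8.6
eef_pos: [0.4319, -0.1443, 0.0514]
tool_rot: [-0.0, 1.0, -0.018, -0.0]
wrist_force: [0.1, 0.3, 0.3]
finger_gap: 0.193
```

```bash
python3 -c "
from h import *
st();look(['scene','side'])"
```

```text
t 8.6 S [ -81.  -193.4] z 0.0514 gap 18.0 toolx [ 0.999 -0.037 -0.   ] z [-0.  0. -1.] F [0.1 0.3 0.3]
scene 0.0585 140 [-91.5  42.1] z 0.0624 [43. 46.]
scene 0.0585 60 [ 13.  101.6] z 0.0634 [33. 36.]
scene 0.0585 64 [ 9.4 -5.1] z 0.0631 [29. 38.]
scene 0.0585 68 [  13.4 -127.3] z 0.0633 [27. 43.]
scene 0.09 232 [1.000e-01 1.131e+02] z 0.0972 [56. 58.]
scene 0.09 209 [-0.1 -0. ] z 0.0991 [36. 37.]
scene 0.09 294 [  -1.7 -120.2] z 0.0972 [57. 56.]
scene 0.008 76 [ -79.4 -191.3] z 0.0239 [38. 18.]
scene 0.008 312 [  87.7 -214. ] z 0.0211 [36. 35.]
side 0.0585 112 [ -12.8 -107.3] z 0.0633 [41. 35.]
side 0.0585 51 [ -69.2 -188.7] z 0.0635 [15. 19.]
side 0.0585 52 [-101.4 -189. ] z 0.0636 [15. 19.]
side 0.0585 120 [-8.8  7. ] z 0.0633 [33. 35.]
side 0.0585 147 [-14.8 121.5] z 0.0635 [32. 43.]
side 0.0585 394 [-92.5  42.6] z 0.0618 [46. 46.]
side 0.09 338 [  -4.5 -118.7] z 0.0961 [57. 57.]
side 0.09 113 [ -68.3 -187.7] z 0.0994 [17. 19.]
side 0.09 119 [ -98.3 -191. ] z 0.099 [19. 19.]
side 0.09 319 [-1.2  1.1] z 0.0984 [36. 36.]
side 0.09 520 [ -1.8 113.4] z 0.0965 [56. 57.]
```

The hex dropped into the tray but seems to be standing on edge against the wall. I lift clear and look.

Emit:
{"method": "jog_arm", "body": {
  "targets": [
    [[0,0,0],[0,0,-0.7],0.19],
    [[0,0,0],[0,0,-0.8],0.19],
    [[0,0,0],[0,0,-0.8],0.19],
    [[0,0,0],[0,-0.7,0],0.19],
    [[0,0,0],[0,-0.8,0],0.19],
    [[0,0,0],[0,-0.8,0],0.19],
    [[0,0,0],[0,-0.8,0],0.19],
    [[0,0,0],[0,0,0],0.19]
  ]
}}

```text
time: 9.37
eef_pos: [0.4364, -0.0163, 0.1437]
tool_rot: [-0.001, 1.0, -0.017, 0.0]
wrist_force: [-0.4, 0.2, -0.3]
finger_gap: 0.189
```

```bash
python3 -c "
from h import *
st()
for n in('scene','side'):
  p,d,K,T=snap(n); P=cloud(d,K,T); s=(P[...,:2]-C)@A.T*1000
  m=(d>0)&(s[...,0]>-110)&(s[...,0]<-50)&(s[...,1]<-179)&(s[...,1]>-230)&(P[...,2]>.007)&(P[...,2]<.1)
  print(n,m.sum()); Q=np.c_[s[m],P[m][:,2]*1000]; print(np.percentile(Q,[1,10,50,90,99],axis=0).round(1))
  if n=='scene': cv2.imwrite('pics/c2.png',cv2.resize(cv2.cvtColor(p[190:310,160:300],cv2.COLOR_RGB2BGR),None,fx=4,fy=4))
"
```

```text
t 9.37 S [-81.3 -65.3] z 0.1437 gap 17.5 toolx [ 0.999 -0.033  0.001] z [ 0.001  0.001 -1.   ] F [-0.4  0.2 -0.3]
scene 186
[[ -94.7 -199.     9.5]
 [ -85.1 -198.6   19.7]
 [ -71.1 -192.9   33.5]
 [ -62.8 -182.6   41.8]
 [ -60.9 -180.6   43.3]]
side 136
[[ -99.6 -199.8   25.5]
 [ -96.9 -197.5   30.9]
 [ -86.8 -189.1   37.8]
 [ -71.8 -181.    41.3]
 [ -67.1 -179.8   42.6]]
```

View pics/c2.png

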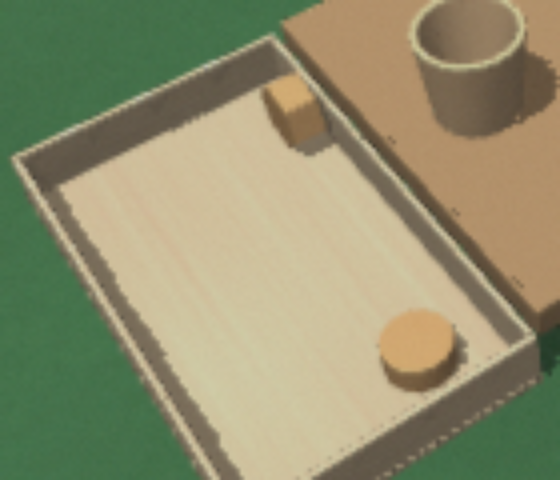

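The hex stands on edge against the near wall (crop 297,110; top ≈ 43 mm, below the shelf top and already within the limits). The round lies flat (418,345). I'll push the square well past the hex. First I go behind it.

Emit:
{"method": "jog_arm", "body": {
  "targets": [
    [[0,0,0],[-0.05,-0.7,0],0.19],
    [[0,0,0],[-0.05,-0.7,0],0.19],
    [[0,0,0],[-0.05,-0.7,0],0.19],
    [[0,0,0],[-0.05,-0.7,0],0.19],
    [[0,0,0],[-0.05,-0.7,0],0.19],
    [[0,0,0],[-0.02,-0.4,0],0.19],
    [[0,0,0],[0,0,0],0.19],
    [[0,0,0],[0,0,0],0.19]
  ]
}}

```text
time: 10.13
eef_pos: [0.4316, 0.1355, 0.1433]
tool_rot: [0.0, 1.0, -0.018, -0.0]
wrist_force: [0.7, -0.6, -0.1]
finger_gap: 0.191
```

```bash
python3 -c "
from h import *
st()"
```

```text
t 10.13 S [-91.7  86.2] z 0.1433 gap 17.7 toolx [ 0.999 -0.036 -0.   ] z [-0. -0. -1.] F [ 0.7 -0.6 -0.1]
```

Emit:
{"method": "jog_arm", "body": {
  "targets": [
    [[0,0,0],[0,0,0.4],0.19],
    [[0,0,0],[0,0,0.5],0.19],
    [[0,0,0],[0,0,0.5],0.19],
    [[0,0,0],[0,0,0.4],0.19],
    [[0,0,0],[0,0,0.3],0.19],
    [[0,0,0],[0,0,0.19],0.19],
    [[0,0,0],[0,0,0],0.19],
    [[0,0,0],[0,0,0],0.19]
  ]
}}

```text
time: 10.8
eef_pos: [0.4317, 0.1354, 0.0522]
tool_rot: [0.0, 1.0, -0.019, 0.0]
wrist_force: [-0.4, 0.7, 0.3]
finger_gap: 0.192
```

Emit:
{"method": "jog_arm", "body": {
  "targets": [
    [[0,0,0],[0,0.1,0.02],0.19],
    [[0,0,0],[0,0.12,0],0.19],
    [[0,0,0],[0,0.12,0],0.19],
    [[0,0,0],[0,0.12,0],0.19],
    [[0,0,0],[0,0.15,0],0.19],
    [[0,0,0],[0,0.15,0],0.19],
    [[0,0,0],[0,0.15,0],0.19],
    [[0,0,0],[0,0.1,0],0.19]
  ]
}}

```text
time: 11.47
eef_pos: [0.4299, 0.0947, 0.0511]
tool_rot: [-0.0, 1.0, -0.019, 0.0]
wrist_force: [0.2, 0.3, 0.6]
finger_gap: 0.19
```

```bash
python3 -c "
from h import *
st();look(['scene','side'])"
```

```text
t 11.47 S [-91.8  45.3] z 0.0511 gap 17.7 toolx [ 0.999 -0.037  0.   ] z [ 0.  0. -1.] F [0.2 0.3 0.6]
scene 0.0585 189 [-87.8  33.2] z 0.0627 [45. 53.]
scene 0.0585 52 [ 13.3 101. ] z 0.0635 [34. 35.]
scene 0.0585 67 [ 9.9 -6.1] z 0.0637 [30. 35.]
scene 0.0585 63 [  12.7 -128. ] z 0.0637 [30. 42.]
scene 0.09 54 [-68.5  41.9] z 0.0994 [15. 17.]
scene 0.09 231 [ -0.  113.4] z 0.0971 [56. 59.]
scene 0.09 202 [ 0.6 -1. ] z 0.0992 [36. 36.]
scene 0.09 290 [  -2.  -120.2] z 0.0974 [57. 57.]
scene 0.008 78 [ -80.  -191.2] z 0.0235 [38. 18.]
scene 0.008 314 [  87.8 -214.3] z 0.0214 [37. 35.]
side 0.0585 69 [-3.3 15.6] z 0.063 [29.  8.]
side 0.0585 142 [-15.1 121.6] z 0.0632 [32. 43.]
side 0.0585 84 [-76.8  39.8] z 0.0628 [16. 32.]
side 0.0585 84 [-99.8  11.7] z 0.0617 [27. 28.]
side 0.0585 67 [-113.2   48.8] z 0.0638 [12. 18.]
side 0.09 121 [ -18.5 -130.3] z 0.0967 [37. 44.]
side 0.09 516 [ -2.1 113.4] z 0.0964 [57. 56.]
side 0.09 129 [-78.3  50. ] z 0.0983 [18. 18.]
side 0.09 162 [-113.9   49.1] z 0.0991 [16. 19.]
```

Emit:
{"method": "jog_arm", "body": {
  "targets": [
    [[0,0,0],[0,0.2,0],0.19],
    [[0,0,0],[0,0.2,0],0.19],
    [[0,0,0],[0,0.2,0],0.19],
    [[0,0,0],[0,0.2,0],0.19],
    [[0,0,0],[0,0.2,0],0.19],
    [[0,0,0],[0,0.2,0],0.19],
    [[0,0,0],[0,0.2,0],0.19],
    [[0,0,0],[0,0.2,0],0.19]
  ]
}}

```text
time: 12.23
eef_pos: [0.4276, 0.0306, 0.0511]
tool_rot: [0.0, 1.0, -0.018, 0.0]
wrist_force: [-0.4, -0.1, -0.0]
finger_gap: 0.188
```

Emit:
{"method": "jog_arm", "body": {
  "targets": [
    [[0,0,0],[0,0.2,0],0.19],
    [[0,0,0],[0,0.2,0],0.19],
    [[0,0,0],[0,0.2,0],0.19],
    [[0,0,0],[0,0.2,0],0.19],
    [[0,0,0],[0,0.2,0],0.19],
    [[0,0,0],[0,0.2,0],0.19],
    [[0,0,0],[0,0.2,0],0.19],
    [[0,0,0],[0,0.2,0],0.19]
  ]
}}

```text
time: 12.9
eef_pos: [0.4252, -0.0332, 0.051]
tool_rot: [-0.0, 1.0, -0.018, -0.0]
wrist_force: [-0.3, 0.2, 1.3]
finger_gap: 0.193
```

```bash
python3 -c "
from h import *
st();look(['scene','side'])"
```

```text
t 12.9 S [-91.8 -82.7] z 0.051 gap 17.9 toolx [ 0.999 -0.037 -0.   ] z [-0.  0. -1.] F [-0.3  0.2  1.3]
scene 0.0585 65 [ 12. 102.] z 0.0632 [35. 36.]
scene 0.0585 213 [ -87.  -103.5] z 0.0626 [49. 52.]
scene 0.0585 68 [ 9.9 -5.8] z 0.0633 [30. 36.]
scene 0.0585 67 [  12.9 -127.4] z 0.0635 [28. 42.]
scene 0.09 232 [  0.9 112.7] z 0.0974 [57. 56.]
scene 0.09 208 [ 0.3 -0.5] z 0.0993 [39. 37.]
scene 0.09 294 [  -1.7 -120.2] z 0.0976 [56. 57.]
scene 0.008 77 [ -77.  -196.5] z 0.0238 [39. 19.]
scene 0.008 311 [  88.  -214.2] z 0.0213 [36. 35.]
side 0.0585 101 [ -12.2 -104. ] z 0.0634 [40. 28.]
side 0.0585 193 [-92.6 -96.3] z 0.0621 [47. 48.]
side 0.0585 125 [-9.7  7.5] z 0.0632 [32. 35.]
side 0.0585 144 [-15.2 121.5] z 0.0636 [31. 43.]
side 0.09 143 [  -0.5 -105.1] z 0.0951 [54. 35.]
side 0.09 315 [-1.   0.7] z 0.0984 [36. 36.]
side 0.09 136 [-78.5 -78.3] z 0.0994 [18. 18.]
side 0.09 141 [-113.1  -79.4] z 0.0992 [18. 21.]
side 0.09 518 [ -1.6 113.8] z 0.0965 [57. 57.]
```

Emit:
{"method": "jog_arm", "body": {
  "targets": [
    [[0,0,0],[0,0.2,0],0.19],
    [[0,0,0],[0,0.2,0],0.19],
    [[0,0,0],[0,0.2,0],0.19],
    [[0,0,0],[0,0.2,0],0.19],
    [[0,0,0],[0,0.2,0],0.19],
    [[0,0,0],[0,0.2,0],0.19],
    [[0,0,0],[0,0.2,0],0.19],
    [[0,0,0],[0,0.2,0],0.19]
  ]
}}

```text
time: 13.67
eef_pos: [0.4229, -0.0973, 0.0511]
tool_rot: [-0.0, 1.0, -0.018, 0.0]
wrist_force: [-0.8, 0.4, -0.2]
finger_gap: 0.191
```

Emit:
{"method": "jog_arm", "body": {
  "targets": [
    [[0,0,0],[0,0.25,0],0.19],
    [[0,0,0],[0,0.25,0],0.19],
    [[0,0,0],[0,0.25,0],0.19],
    [[0,0,0],[0,0.25,0],0.19],
    [[0,0,0],[0,0.25,0],0.19],
    [[0,0,0],[0,0.25,0],0.19],
    [[0,0,0],[0,0.25,0],0.19],
    [[0,0,0],[0,0.2,0],0.19]
  ]
}}

```text
time: 14.33
eef_pos: [0.42, -0.1755, 0.051]
tool_rot: [0.0, 1.0, -0.018, -0.0]
wrist_force: [-0.7, 0.6, -0.1]
finger_gap: 0.19
```

```bash
python3 -c "
from h import *
st();look(['scene','side'])
p,d,K,T=snap('scene'); cv2.imwrite('pics/c3.png',cv2.resize(cv2.cvtColor(p[170:330,150:310],cv2.COLOR_RGB2BGR),None,fx=3.5,fy=3.5))"
```

```text
t 14.33 S [ -91.8 -225. ] z 0.051 gap 17.6 toolx [ 0.999 -0.037 -0.   ] z [-0. -0. -1.] F [-0.7  0.6 -0.1]
scene 0.0585 64 [ 12.7 101. ] z 0.0634 [34. 35.]
scene 0.0585 60 [10.2 -5.7] z 0.0641 [28. 36.]
scene 0.0585 71 [  13.  -127.8] z 0.0637 [28. 42.]
scene 0.09 231 [1.000e-01 1.132e+02] z 0.0971 [57. 60.]
scene 0.09 211 [ 0.3 -0.5] z 0.0993 [37. 36.]
scene 0.09 283 [  -1.  -120.4] z 0.0976 [57. 57.]
scene 0.008 395 [ -92.2 -227.3] z 0.0212 [60. 52.]
scene 0.008 312 [  87.8 -213.6] z 0.0213 [37. 36.]
side 0.0585 108 [ -13.2 -106.8] z 0.0633 [40. 35.]
side 0.0585 123 [-9.9  7.2] z 0.0631 [32. 36.]
side 0.0585 143 [-15.3 121.3] z 0.0637 [31. 43.]
side 0.09 335 [  -3.8 -118.3] z 0.096 [57. 57.]
side 0.09 112 [ -78.6 -220.1] z 0.0994 [17. 19.]
side 0.09 112 [-113.7 -220.6] z 0.0988 [17. 19.]
side 0.09 318 [-1.8  0.8] z 0.0984 [37. 36.]
side 0.09 515 [ -1.7 113.3] z 0.0965 [59. 57.]
side 0.008 287 [ -88.7 -223.2] z 0.0205 [60. 38.]
```

View pics/c3.png

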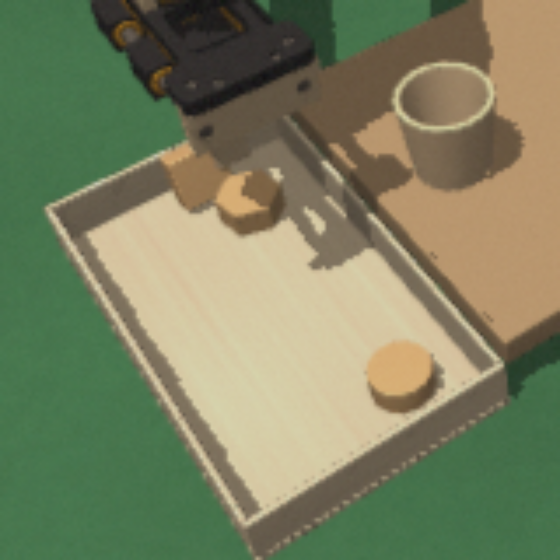

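All three spacers are in the tray. The hex was knocked flat (crop 250,200), the square is beside it (190,178) and the round is at (400,375). I lift away and check for a clear view.

Emit:
{"method": "jog_arm", "body": {
  "targets": [
    [[0,0,0],[0,0,-0.5],0.19],
    [[0,0,0],[0,0,-0.8],0.19],
    [[0,0,0],[0,0,-0.8],0.19],
    [[0,0,0],[0,0,-0.8],0.19],
    [[0,0,0],[0,-0.7,-0.3],0.19],
    [[0,0,0],[0,-0.8,0],0.19],
    [[0,0,0],[0,-0.8,0],0.19],
    [[0,0,0],[0,-0.8,0],0.19]
  ]
}}

```text
time: 15.15
eef_pos: [0.4243, -0.0488, 0.1794]
tool_rot: [-0.0, 1.0, -0.019, 0.0]
wrist_force: [0.1, -0.6, 0.8]
finger_gap: 0.191
```

```bash
python3 -c "
from h import *
st();look(['scene'])
p,d,K,T=snap('scene'); P=cloud(d,K,T); s=(P[...,:2]-C)@A.T*1000
m=(d>0)&(s[...,0]>-122)&(s[...,0]<-40)&(s[...,1]<-182)&(s[...,1]>-300)&(P[...,2]>.008)&(P[...,2]<.1)
print(np.percentile(np.c_[s[m],P[m][:,2]*1000],[1,10,50,90,99],axis=0).round(1))
cv2.imwrite('pics/c4.png',cv2.resize(cv2.cvtColor(p[150:330,150:390],cv2.COLOR_RGB2BGR),None,fx=3,fy=3))"
```

```text
t 15.15 S [-92.1 -98.3] z 0.1794 gap 17.8 toolx [ 0.999 -0.037  0.001] z [ 0.001  0.    -1.   ] F [ 0.1 -0.6  0.8]
scene 0.0585 61 [ 12.2 102.2] z 0.063 [35. 37.]
scene 0.0585 66 [10.3 -6.3] z 0.063 [29. 36.]
scene 0.0585 71 [  11.9 -127.3] z 0.0635 [30. 42.]
scene 0.09 235 [  0.5 112.8] z 0.0969 [58. 57.]
scene 0.09 210 [ 0.7 -0.9] z 0.0992 [34. 35.]
scene 0.09 292 [  -1.5 -120.1] z 0.0976 [56. 56.]
scene 0.008 407 [ -92.8 -227.6] z 0.0213 [62. 52.]
scene 0.008 312 [  87.9 -213.7] z 0.0213 [37. 35.]
[[-120.1 -253.2    9.1]
 [-110.1 -248.6   13.3]
 [ -99.1 -230.    21.8]
 [ -64.7 -211.6   38.8]
 [ -59.7 -202.9   41.9]]
```

View pics/c4.png

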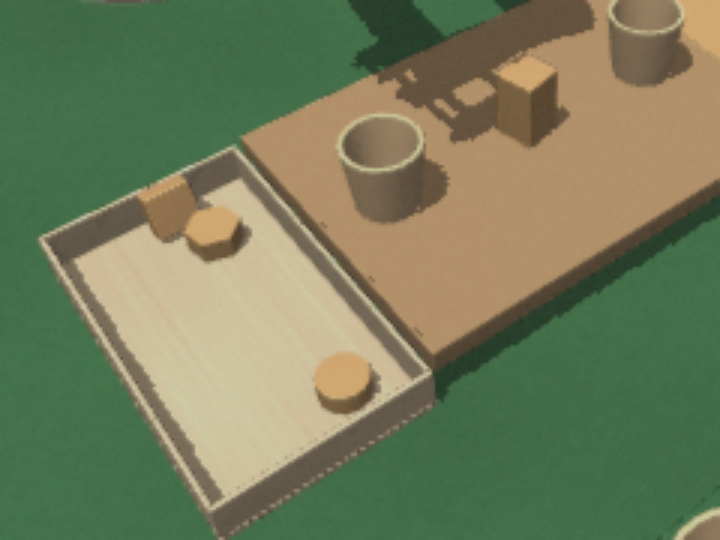

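The hex (214,232) and round (343,380) lie flat. The square leans against the side wall (168,205) inside the tray: its top is about 42 mm, so its centre is about 23 mm up, and it has not moved. The cups and post are where they were. Handing in.

```bash
python3 -c "
from h import *
print(manip.job_done())"
```

```text
the job is handed in; nothing more can be done
None
```

All three spacers are in the catch tray. I pushed each one along the shelf and over its −y end with the fingertips about 18 mm apart and never lifted any of them. The job was handed in after about 15 s of the 70 s.

**Spacers:** In the last check the round and hex lay flat in the tray. The square leans on the tray's side wall rather than lying flat. Its centre is about 23 mm up by estimate (limit 40 mm), about 20 mm inside the wall, and it did not move between my last two looks.

**Cups and post:** Both cups and the post were upright and within about 2 mm of where they started.

**Robot:** The arm was clear of everything, with only about 1 N of noise on the wrist force.

**What went differently:** The hex first landed standing on edge against the near wall. It was knocked flat as the square came over, and no check failed.

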